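# Hold the sample loader open at its mark

### The arm

A 7-joint arm with a two-finger parallel gripper is mounted at the origin on the work surface. World frame = base frame: x ahead of the robot, y to its left, z up, the work surface at z = 0. Lengths are in m, angles in rad, forces in N, time in s.
With the tool pointing down it reaches from about 0.375 to 0.925 m from the base axis. Payload 3.1 kg.
Tool frame: the origin (TCP) lies between the finger pads; the fingertips stand 19 mm ahead of it and the grasp point (between the pads) is the TCP; z points along the fingers, y is the line along which they close (so a half turn about z gives the same grasp; the last joint's range is limited). The gripper opens to 85 mm and grips with 20 to 120 N. Pads are 22 mm wide; open, the fingers measure 114 mm over their backs; the gripper's body (76 mm by 85 mm) begins 54 mm behind the grasp point. The pads swing forward as they close: fully open they stand 13 mm farther back than shut.
Start: joints at [1.124, 0.383, 0.044, 1.598, -0.018, 1.161, -0.05], TCP at [0.222, -0.611, 0.25] pointing down, gripper open.
Joint ranges: [-2.61, 2.61], [-0.41, 2.15], [-1.48, 1.57], [0, 2.5], [-1.57, 4.71], [0.05, 1.97], [-2.85, 2.85]. Speed limits (rad/s): [2.79, 2.79, 3.14, 3.14, 3.14, 3.14, 3.14].

### API

Orientations are given as a unit quaternion [x, y, z, w].
In Python, from bench import move_ptp, movel, move_j, move_gripper, pause, inverse_kinematics, read_camera, camera_params, MotionError, sign_off, look_for, tip_of, read_time_s, read_qpos, read_joint_vel, read_effort, read_eef_pos, read_tcp_rot, read_ft_force, read_ft_torque, read_finger_gap, read_grasp_force gives the robot as it stands. Calls block until the motion is done:
- move_ptp(position, orientation): joint-space move of the TCP to a pose.
- movel(position, orientation=None, speed=0.15): straight line of the TCP; orientation=None keeps the orientation; speed is the mean speed in m/s.
- move_j(angles): joint-space move.
- move_gripper(opening, effort=None): finger opening in m; effort is the grip in N (None keeps the last); returns when the fingers have stopped.
- pause(seconds).
- inverse_kinematics(position, orientation): joint angles nearest the present ones, or None.
- read_camera(name): name is "scene" or "top" or "wrist"; returns the picture (420x560x3 uint8, red, green, blue); there is no depth.
- camera_params(name): a dict with "K" (3x3 intrinsics, pixels), "camera_from_world" (4x4, takes a point from world to camera coordinates). Camera axes: x right, y down, z forward; pixel columns grow to the right and rows downward; lengths in m; the calibration is good to about 2 mm. A picture is of the moment at which its call begins: read the wrist's pose just before it. camera_params takes no time and is no camera call; for the wrist camera it gives the pose at the moment of the call.
A pose or a line that the arm cannot do raises MotionError and nothing moves.
- sign_off(): hands the job in; it is judged then, once.
Trained networks look in the newest picture that a camera, given by its name, has taken for a name from the list of things; names that differ only in an ending like _2 or _b are one class to them, and where a whole thing is asked for, a point or a joint stands for the part that bears it (a point fixed in the world has none). Each returns a list of dicts, best first, with "confidence" (0 to 1); they miss things now and then, are a little off and sometimes report something else, mostly with a low value. They report only what shows in the picture. A call takes as long as a camera call. They do not tell look-alikes from the thing itself.
- look_for(camera, name): "at" ([column, row] in pixels, amid what is visible of it).
- tip_of(camera, name): "at" ([column, row] in pixels: a listed point, or the origin of a listed thing).
Readings, each from a call of its own:
- read_time_s(): time.
- read_qpos(): joint angles.
- read_joint_vel(): joint speeds.
- read_effort(): joint torques, N m.
- read_eef_pos(): TCP position.
- read_tcp_rot(): TCP orientation.
- read_ft_force(): force on the tool from outside, world axes, zero at the start.
- read_ft_torque(): the same for the moment, N m.
- read_finger_gap(): finger opening in m.
- read_grasp_force(): force on a finger pad.
Only numpy, scipy, OpenCV 4.12 (cv2) and the standard library are available. Lean on these libraries where they do the work, as an engineer would, in place of code of your own. Each camera call takes 0.05 s, during which the arm holds its last target. There are 200 camera calls.

### The job

First take the amber jar that stands in front of the sample loader's sliding carriage and stand it upright, let go, in the free half of the flat metal tray. Then take the carriage's upright post, pull the spring-return carriage out until its front edge is in line with the small pointer clamped on the side rail, and finish while still holding it there in the gripper, so that a colleague can lay in a slide. Leave everything else on the bench where it is.

Things in the scene. Friction and masses are not known exactly. Their poses are not given: they have to be found in the camera images.
- loader: low white instrument, fixed: housing 160 (x) x 140 (y) x 75 mm high. Origin: on the bench under the middle of its front face. x points from the front face back into the housing (the carriage comes out along -x), y towards the rail side, z up. An aluminium side rail 12 mm wide, 18 mm high, centred at y = +61 mm, runs forward to x = -160 mm.
- carriage (a joint): how far the carriage is pulled out of the loader, m: 0 = home, up to 0.100. A spring pulls it home all the time: about 3 N at home, rising by 0.9 N per 10 mm; it goes straight back when let go.
- post (a point): grip point on the carriage's upright steel post, on its axis, 52 mm above the bench. The post is round, 16 mm in diameter, and stands from the carriage's top (24 mm above the bench) to 72 mm. At home its axis is 45 mm in front of the housing's front face. Axes as the loader's; moves with the carriage.
- front_edge (a point): middle of the upper front edge of the carriage, a dark flat steel plate 80 mm wide and 10 mm thick, its underside 14 mm and top 24 mm above the bench; at home the edge is 65 mm in front of the housing's front face, 20 mm in front of the post's axis. Axes as the loader's; moves with the carriage.
- mark: small grey pointer, fixed: a saddle 16 mm long (x) on the side rail with a 4 mm thick upright blade across its middle, top 38 mm above the bench, blade tip 43 mm from the carriage's centre line; 35 to 70 mm ahead of the home front edge. Origin: on the bench on the carriage's centre line (not on the saddle), level in x with the blade's middle. Axes as the loader's.
- jar: upright amber glass jar with white lid and paper label, 46 mm in diameter, 110 mm high, about 0.18 kg, standing on the bench 15 to 35 mm in front of the carriage's front edge. Origin: centre of its underside, z up its axis.
- tray: flat open aluminium tray, fixed on the bench: 200 (x) x 130 (y) x 12 mm high outside, walls and floor 4 mm thick, so the inside floor is 4 mm above the bench. Origin: centre of its underside. A small jar stands in its +x half; the half at its -x is free (middle of the free half at x = -45 mm).
- small_jar: white jar, 38 mm in diameter, 60 mm high, standing in the tray's +x half; leave it. Origin: centre of its underside.
- tube_rack: white rack of capped tubes, 70 x 120 x 72 mm high, loose on the bench; leave it. Origin: centre of its underside.
- dish: clear round dish, 35 mm in diameter, 12 mm high, on the bench beside the carriage, on the side without rail; leave it. Origin: centre of its underside.
- tally: steel hand tally counter, 50 x 45 x 42 mm high, on the bench; leave it. Origin: centre of its underside.
- pipette: white and grey hand pipette lying on the bench, about 260 mm long (x), 36 mm high; leave it. Origin: under its axis, about 40 mm from its tip end.
- beaker: glass beaker, 70 mm in diameter, 90 mm high; leave it. Origin: centre of its underside.
Not all that is in view belongs to the job. Several things have the shape of the tray; the one meant has the colours described above.

How it is judged:
By the outcome, as a careful person would: the job done as asked, in the order asked, and still so for the second after the job is handed in, while the arm keeps its last pose, push and grip.
It also fails if it takes over 54 s, if anything falls off the work surface, if the arm or the gripper's body presses on something with over 40 N, if the wrist force passes 120 N, or if a joint passes its speed limit or range.

## Working session

There is one attempt and no reset: what is moved stays moved. The work goes in short steps, each a Python script; the robot and the scene stay as the last script left them, time stands still between calls to the robot, and variables do not carry over. Pictures are saved under pics/ and viewed, at most 10 in all, crops included, and the job is handed in when it is done.

```bash
mkdir -p pics; cat > h.py <<'E'
import numpy as np, cv2
from bench import *
def save(cam,name,img=None):
    im=read_camera(cam) if img is None else img
    cv2.imwrite(f'pics/{name}.png',im[:,:,::-1]); return im
def ray(cam,px,P=None):
    P=P or camera_params(cam); T=np.array(P["camera_from_world"]); K=np.array(P["K"])
    R=T[:3,:3]; c=-R.T@T[:3,3]; d=R.T@np.linalg.solve(K,[px[0],px[1],1.]); return c,d
def atz(cam,px,z,P=None):
    c,d=ray(cam,px,P); return c+d*(z-c[2])/d[2]
def proj(cam,X,P=None):
    P=P or camera_params(cam); p=np.array(P["camera_from_world"])@np.append(X,1); q=np.array(P["K"])@p[:3]; return q[:2]/q[2]
E
python3 - <<'E'
from h import *
a=save('scene','s0'); b=save('top','t0')
for cam in('scene','top'):
    print(cam, ray(cam,[280,210]))
    for n in['jar','tray','small_jar','loader','mark','post','front_edge','dish','tube_rack','tally','pipette','beaker']:
        for f in(look_for,tip_of):
            try:print(n,f.__name__,[(np.round(d['at']).tolist(),round(d['confidence'],2)) for d in f(cam,n)[:4]])
            except Exception as e:print(n,e)
print(read_time_s(),read_tcp_rot())
E
```

```text
scene (array([ 1.15936805, -0.29398315,  0.89658328]), array([-0.56554587,  0.33850632, -0.75215392]))
jar call [([259.0, 211.0], 0.91), ([268.0, 239.0], 0.61), ([229.0, 241.0], 0.27)]
jar call [([258.0, 228.0], 0.7)]
tray call [([383.0, 142.0], 0.97), ([354.0, 188.0], 0.96), ([133.0, 290.0], 0.48)]
tray call [([382.0, 142.0], 0.88), ([354.0, 193.0], 0.56)]
small_jar call [([365.0, 201.0], 0.67)]
small_jar call [([365.0, 208.0], 0.8)]
loader call [([286.0, 272.0], 0.95)]
loader call [([276.0, 259.0], 0.84)]
mark call [([277.0, 214.0], 0.52), ([270.0, 240.0], 0.35)]
mark call [([265.0, 235.0], 0.69)]
post call [([268.0, 240.0], 0.66), ([364.0, 201.0], 0.38)]
post call [([270.0, 235.0], 0.57)]
front_edge call [([268.0, 239.0], 0.82)]
front_edge call [([268.0, 234.0], 0.54)]
dish call [([228.0, 244.0], 0.51)]
dish call [([229.0, 245.0], 0.69)]
tube_rack call [([133.0, 289.0], 0.77)]
tube_rack call [([136.0, 295.0], 0.58)]
tally call [([202.0, 219.0], 0.7)]
tally call [([204.0, 220.0], 0.76)]
pipette call [([113.0, 368.0], 0.9)]
pipette call [([172.0, 346.0], 0.79)]
beaker call [([393.0,
[... 454 characters left out ...]
 0.66)]
loader call [([306.0, 177.0], 0.94)]
loader call [([301.0, 194.0], 0.57)]
mark call []
mark call []
post call [([301.0, 208.0], 0.73)]
post call [([304.0, 208.0], 0.79), ([333.0, 255.0], 0.23)]
front_edge call [([301.0, 205.0], 0.8)]
front_edge call [([298.0, 213.0], 0.9)]
dish call []
dish call [([321.0, 224.0], 0.52)]
tube_rack call [([407.0, 211.0], 0.86)]
tube_rack call [([407.0, 216.0], 0.85)]
tally call [([334.0, 257.0], 0.79)]
tally call [([336.0, 256.0], 0.48)]
pipette call [([424.0, 170.0], 0.9)]
pipette call [([388.0, 168.0], 0.82)]
beaker call [([213.0, 165.0], 0.72)]
beaker call [([216.0, 167.0], 0.74)]
2.5 [ 9.84831912e-01  1.73511109e-01 -3.24821413e-06  5.05366972e-06]
```

```bash
python3 - <<'E'
import cv2
a=cv2.imread('pics/s0.png')[110:330,90:430]; b=cv2.imread('pics/t0.png')[130:310,100:440]
cv2.imwrite('pics/c1.png',cv2.resize(a,(800,518),interpolation=3)); cv2.imwrite('pics/c2.png',cv2.resize(b,(800,424),interpolation=3))
E
```

```text
(no output)
```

View pics/c1.png

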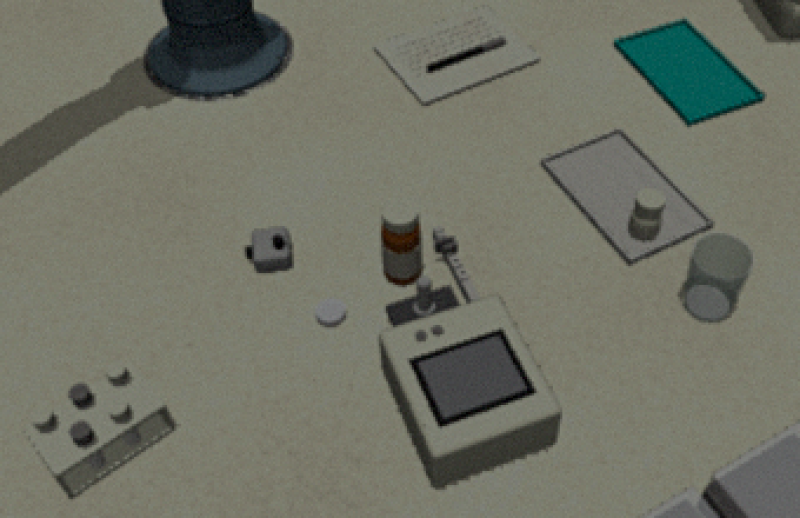

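View pics/c2.png

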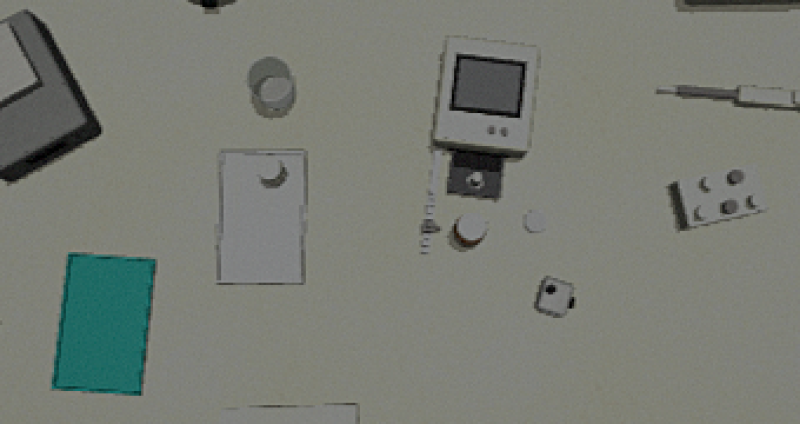

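The two tray-shaped candidates are a teal one at scene (382,142) / top (144,268) and an aluminium-grey one holding a small white jar at scene (354,190) / top (211,222). The grey one fits the description. The white notepad at scene (283,133) is neither. The amber jar is at scene (259,211), the pointer at scene (279,213) / top (283,226), and the post at scene (270,238).

```bash
python3 - <<'E'
from h import *
s=800/340
c=lambda u,v:(100+u/s,130+v/s)
r=lambda x:np.round(x,4)
print('jar top',r(atz('top',c(470,228),.11)),'scene', r(atz('scene',(258,232-3),0)))
T={k:atz('top',c(*v),.012) for k,v in dict(a=(219,150),b=(306,150),c=(305,284),d=(217,283)).items()}
for k in T:print(k,r(T[k]))
print('ctr',r(sum(T.values())/4))
S=lambda u,v:(90+u/s,110+v/s)
Q=[atz('scene',S(*v),.012) for v in((543,162),(619,131),(712,224),(631,262))]
for q in Q:print('sc',r(q))
print('ctr',r(sum(Q)/4))
print('sj',r(atz('top',(215,206),0)),r(atz('scene',(365,208),.004)))
H=[atz('top',c(*v),.075) for v in((446,37),(539,45),(434,147),(525,156))]
for h in H:print('h',r(h))
print('post',r(atz('top',c(476,178),.072)),'mark',r(atz('top',c(429,227),.03)), r(atz('scene',S(446,242),.025)))
print('front edge',r(atz('top',c(449,193),.024)),r(atz('top',c(502,198),.024)))
P=camera_params('wrist');print(r(np.array(P['K'])));Tc=np.array(P['camera_from_world']);print(r(-Tc[:3,:3].T@Tc[:3,3]),r(Tc[:3,:3]),read_eef_pos())
E
```

```text
jar top [0.5003 0.0339 0.11  ] scene [0.5153 0.0203 0.    ]
a [0.6359 0.4034 0.012 ]
b [0.6333 0.2722 0.012 ]
c [0.4317 0.2746 0.012 ]
d [0.4359 0.4048 0.012 ]
ctr [0.5342 0.3387 0.012 ]
sc [0.4471 0.2782 0.012 ]
sc [0.4491 0.4017 0.012 ]
sc [0.6436 0.3988 0.012 ]
sc [0.6417 0.2734 0.012 ]
ctr [0.5454 0.338  0.012 ]
sj [0.5922 0.3273 0.    ] [0.6066 0.3272 0.004 ]
h [0.7864 0.0589 0.075 ]
h [ 0.7716 -0.0775  0.075 ]
h [0.6224 0.0804 0.075 ]
h [ 0.6066 -0.0508  0.075 ]
post [0.5763 0.0208 0.072 ] mark [0.5109 0.0894 0.03  ] [0.5126 0.0918 0.025 ]
front edge [0.5617 0.0583 0.024 ] [ 0.5526 -0.0204  0.024 ]
[[374.6097   0.     277.9105]
 [  0.     374.6097 216.9424]
 [  0.       0.       1.    ]]
[ 0.2981 -0.583   0.3726] [[ 3.420e-01 -9.397e-01  3.000e-04]
 [-8.933e-01 -3.250e-01  3.105e-01]
 [-2.917e-01 -1.064e-01 -9.506e-01]] [ 0.22214094 -0.61086969  0.25028919]
```

```bash
cat >> h.py <<'E'
def qd(deg):
    a=np.radians(deg)/2; return [float(np.cos(a)),float(np.sin(a)),0.,0.]
E
python3 - <<'E'
from h import *
r=lambda x:np.round(x,4).tolist()
move_ptp([.50,.03,.27],qd(172.5))
print(read_time_s(),r(read_qpos()),r(read_ft_force()))
P=camera_params('wrist'); im=save('wrist','w0')
import json; json.dump({k:np.array(P[k]).tolist() for k in('K','camera_from_world')},open('w0.json','w'))
for n,z in[('jar',0),('mark',0),('post',.052),('front_edge',.024),('loader',0)]:
    for f in(look_for,tip_of):
        for d in f('wrist',n)[:2]: print(n,r(d['at']),round(d['confidence'],2),r(atz('wrist',d['at'],z,P)))
E
```

```text
4.9833 [0.6137, 0.1512, -0.8065, 1.8951, 0.1199, 1.1443, 1.2004] [0.7565, -0.2896, 0.7836]
jar [283.2, 197.1] 0.88 [0.5276, 0.0313, 0.0]
jar [280.3, 180.0] 0.57 [0.5084, 0.0307, 0.0]
mark [338.7, 186.2] 0.73 [0.5235, 0.0919, 0.0]
mark [283.6, 198.3] 0.34 [0.5289, 0.0316, 0.0]
post [280.3, 257.8] 0.63 [0.5749, 0.0216, 0.052]
post [7.1, 261.1] 0.21 [0.5424, -0.248, 0.052]
post [282.5, 262.8] 0.6 [0.5806, 0.0231, 0.052]
front_edge [278.5, 261.0] 0.55 [0.5909, 0.0177, 0.024]
front_edge [278.0, 234.0] 0.73 [0.5601, 0.0213, 0.024]
loader [282.1, 322.6] 0.7 [0.6834, 0.0098, 0.0]
loader [278.7, 280.2] 0.77 [0.6262, 0.0133, 0.0]
```

View pics/w0.png

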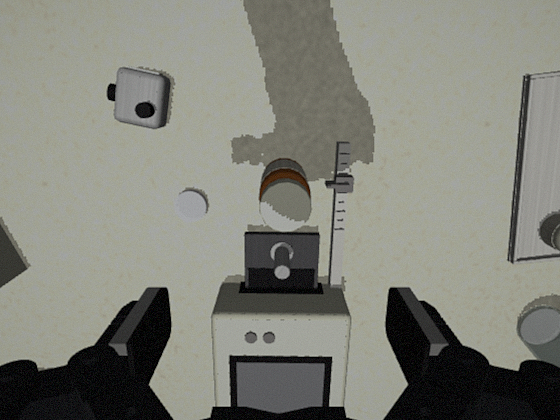

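The wrist view shows the jar (lid at 284,205), the front edge from (246,233) to (319,233), the post top at (282,271), and the mark blade at about (327–354,183) on the rail.

```bash
python3 - <<'E'
from h import *
import json
P=json.load(open('w0.json')); r=lambda x:np.round(x,4).tolist()
A=lambda u,v,z:atz('wrist',(u,v),z,P)
print('jar',r(A(284,205,.11)),'base ring', r(A(285,159,0)))
e1,e2=A(246,233.,.024),A(319,233.,.024); print('edge',r(e1),r(e2),np.degrees(np.arctan2(*(e2-e1)[[0,1]])))
print('rail',r(A(343,143,.018)),r(A(333,287,.018)))
print('rail left edge',r(A(337,143,.018)),r(A(330,285,.018)))
print('blade tip',r(A(327,183,.038)),'post',r(A(282,271,.072)))
w=cv2.imread('pics/w0.png')[140:290,220:380];cv2.imwrite('pics/c3.png',cv2.resize(w,(640,600),interpolation=3))
E
```

```text
jar [0.5045, 0.0335, 0.11] base ring [0.4868, 0.0385, 0.0]
edge [0.5545, -0.0118, 0.024] [0.5647, 0.064, 0.024] 7.623533131534406
rail [0.4758, 0.0973, 0.018] [0.6333, 0.0736, 0.018]
rail left edge [0.475, 0.0914, 0.018] [0.6303, 0.0705, 0.018]
blade tip [0.509, 0.0759, 0.038] post [0.5796, 0.0225, 0.072]
```

View pics/c3.png

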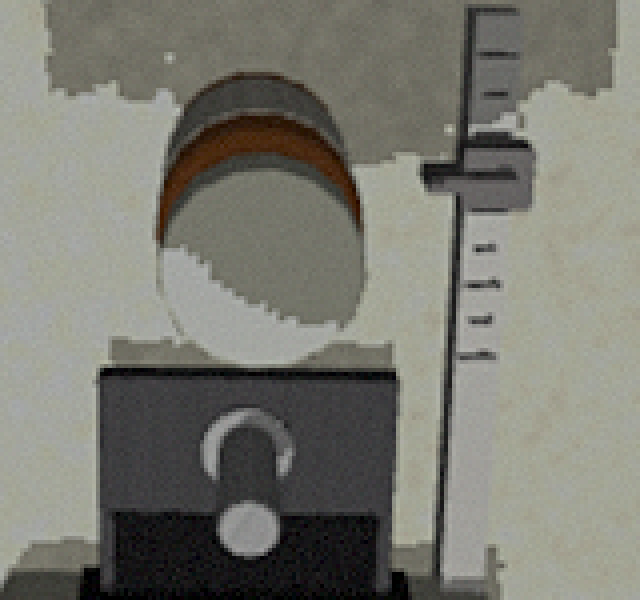

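```bash
python3 - <<'E'
from h import *
r=lambda x:np.round(x,4).tolist()
q=qd(172.4)
move_gripper(.085)
movel([.505,.034,.15],q,.25); movel([.505,.034,.07],q,.15)
print(r(read_ft_force()))
move_gripper(.03,40)
print('gap',read_finger_gap(),read_grasp_force(),read_time_s(),r(read_eef_pos()))
movel([.505,.034,.19],q,.2)
print('gap',read_finger_gap(),r(read_ft_force()))
move_ptp([.495,.338,.19],q)
print(read_time_s(),r(read_qpos()))
P=camera_params('wrist'); save('wrist','w1'); s=save('scene','s1')
a=cv2.imread('pics/s1.png')[110:290,200:440];b=cv2.imread('pics/w1.png')
cv2.imwrite('pics/c4.png',np.vstack([cv2.resize(b,(400,300)),cv2.resize(a,(400,300))]))
for n in('tray','small_jar'):
  for d in tip_of('scene',n)[:2]: print(n,r(atz('scene',d['at'],0.004)),d['confidence'])
E
```

```text
[-0.1998, 0.4798, 0.5184]
gap 0.04454738211888325 40.75700665125623 7.525 [0.5059, 0.0339, 0.0712]
gap 0.044438661889909824 [-0.7057, -0.5896, -3.0224]
9.4417 [0.0126, 0.4934, -0.8566, 1.7466, 0.4157, 1.0962, 0.4548]
tray [0.5315, 0.3498, 0.004] 0.82
tray [0.4011, 0.5693, 0.004] 0.59
small_jar [0.6011, 0.3193, 0.004] 0.71
small_jar [0.5354, -0.0796, 0.004] 0.29
```

View pics/c4.png

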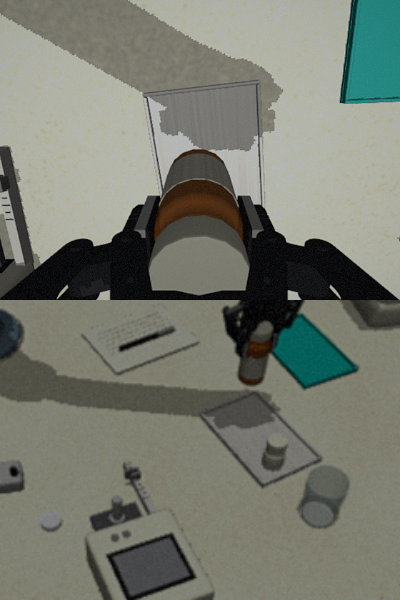

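The jar is held over the grey tray, and the tray's near corners show at wrist (206,133) and (361,116).

```bash
python3 - <<'E'
from h import *
r=lambda x:np.round(x,4).tolist()
e1,e2=atz('wrist',(206,133),.012),atz('wrist',(361,116),.012)
print(r(e1),r(e2)); d=(e2-e1)/np.linalg.norm(e2-e1); n=np.array([d[1],-d[0],0])
if n[0]<0:n=-n
t=(e1+e2)/2+.055*n; print('target',r(t))
if abs(t[0]-.495)<.012 and abs(t[1]-.338)<.012:
    q=qd(172.4)
    t=(t+[.495,.338,0])/2
    movel([t[0],t[1],.09],q,.2)
    for z in(.080,.0775,.0762,.0752,.0742):
        movel([t[0],t[1],z],q,.05); f=read_ft_force(); print(z,r(f))
        if f[2]>0:break
    move_gripper(.085); print(read_finger_gap(),read_time_s())
    movel([t[0],t[1],.19],q,.2)
    P=camera_params('wrist'); save('wrist','w2')
    move_ptp([.575,.024,.20],qd(172.4)); print(r(read_qpos()),read_time_s())
    import json
    P=camera_params('wrist');json.dump({k:np.array(P[k]).tolist() for k in('K','camera_from_world')},open('w3.json','w'));save('wrist','w3')
    save('scene','s2')
    for nme,z in[('post',.052),('front_edge',.024)]:
        for dd in tip_of('wrist',nme)[:1]: print(nme,r(dd['at']),r(atz('wrist',dd['at'],z,P)))
    a=cv2.imread('pics/s2.png')[110:290,200:440];b=cv2.imread('pics/w3.png')
    cv2.imwrite('pics/c5.png',np.vstack([b[:390],cv2.resize(a,(280,210)).repeat(1,1) if 0 else np.hstack([cv2.resize(a,(280,210)),cv2.resize(cv2.imread('pics/w2.png'),(280,210))])]))
E
```

```text
[0.4392, 0.287, 0.012] [0.4428, 0.4084, 0.012]
target [0.4959, 0.3461, 0.012]
0.08 [0.1634, 0.0934, -1.5337]
0.0775 [0.0627, -0.844, -3.0483]
0.0762 [-0.1042, 0.5386, -2.5457]
0.0752 [0.3695, -0.0712, -2.376]
0.0742 [-1.0285, -2.6908, 5.5978]
0.08474601533189548 12.125
[0.5837, 0.4268, -0.8554, 1.7961, 0.3597, 1.0833, 1.0421] 14.1417
post [272.8, 217.7] [0.5842, 0.0222, 0.052]
front_edge [271.7, 179.1] [0.5606, 0.0242, 0.024]
```

View pics/c5.png

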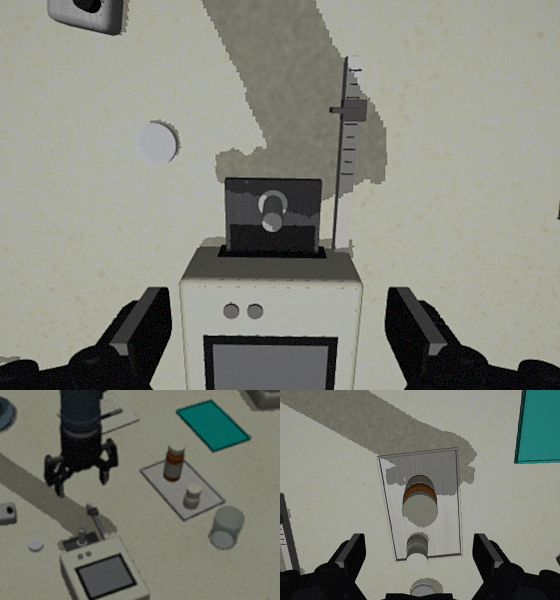

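The jar stands upright in the tray next to the small jar. In the wrist view the post top is at (272,222), the front edge at row 179, and the pointer blade at about (331–345,109).

```bash
python3 - <<'E'
from h import *
import json
r=lambda x:np.round(x,4).tolist()
th=np.radians(-7.5); ux=np.array([np.cos(th),np.sin(th),0]); q=qd(172.5)
P0=json.load(open('w0.json'));P=json.load(open('w3.json'))
e0=atz('wrist',(282,234),.024,P0);m0=atz('wrist',(331,185.8),.038,P0)
e=atz('wrist',(273,179),.024,P);m=atz('wrist',(335,110),.038,P)
print('pull est',(e0-m0)@ux,(e-m)@ux, 'edge,mark along x',e0@ux,m0@ux,e@ux,m@ux)
move_gripper(.06)
p=np.array([.580,.0220,.12]); movel(p,q,.2)
p[2]=.053; movel(p,q,.12); print(r(read_ft_force()))
move_gripper(.005,80); print('gap',read_finger_gap(),read_grasp_force(),read_time_s(),r(read_eef_pos()),r(read_ft_force()))
g=np.array(read_eef_pos()); d=min((e0-m0)@ux,(e-m)@ux)-.006
np.save('g.npy',g)
if .03<d<.07:
    t=g-d*ux; t[2]=.053; movel(t,q,.05)
    print(d,r(read_eef_pos()),r(read_ft_force()),read_finger_gap(),read_time_s())
    P=camera_params('wrist');json.dump({k:np.array(P[k]).tolist() for k in('K','camera_from_world')},open('w4.json','w'));save('wrist','w4')
E
```

```text
pull est 0.05500544828648697 0.05441330846290635 edge,mark along x 0.5525466923387016 0.49754124405221467 0.5525134714012059 0.4981001629382996
[0.3937, 0.443, -0.8506]
gap 0.013691362969146338 77.81636953353882 16.4667 [0.5805, 0.0216, 0.0539] [-2.1185, -1.4665, 5.9473]
0.048413308462906354 [0.5351, 0.0282, 0.0539] [7.3896, -0.464, -1.9036] 0.013532808965155178 17.575
```

View pics/w4.png

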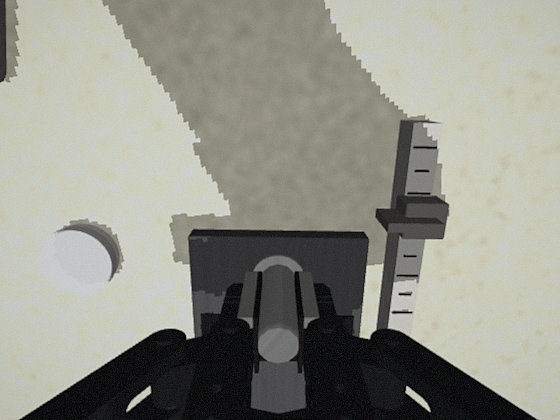

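The carriage follows the gripper: front edge at row about 234 (columns 191–367), and the blade at about (378–445, 210–225). I'll enlarge this for the fine alignment.

```bash
python3 - <<'E'
import cv2
w=cv2.imread('pics/w4.png')[185:265,345:455];w=cv2.resize(w,(770,560),interpolation=cv2.INTER_NEAREST)
cv2.imwrite('pics/c6.png',cv2.convertScaleAbs(w,alpha=1.6,beta=20))
E
```

```text
(no output)
```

View pics/c6.png

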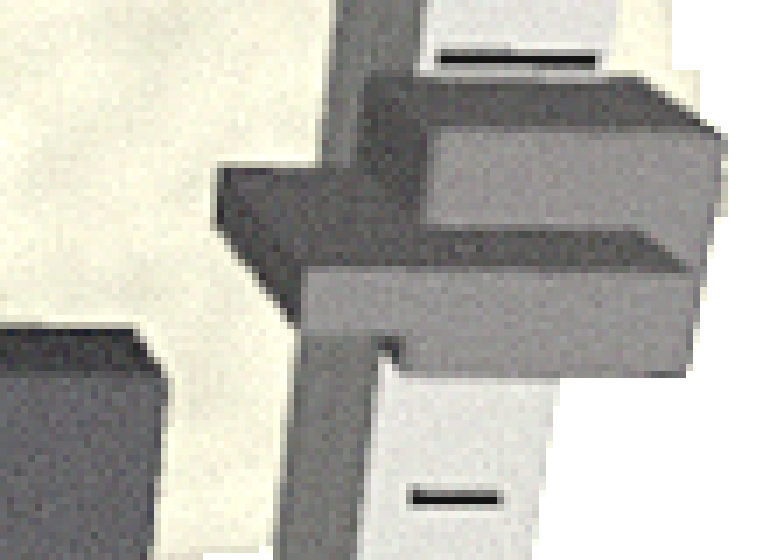

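```bash
python3 - <<'E'
from h import *
import json
P=json.load(open('w4.json')); r=lambda x:np.round(x,4).tolist()
A=lambda u,v,z:atz('wrist',(u,v),z,P)
th=np.radians(-7.5);ux=np.array([np.cos(th),np.sin(th),0]);uy=np.array([-ux[1],ux[0],0])
for n,p in dict(f=A(388.1,223.1,.038),m=A(388.1,227.9,.038),b=A(388.1,232.3,.038),bot=A(376,213.5,.014),corner=A(368.6,238.1,.024),left=A(191,236.5,.024),tick=A(415,255.8,.018)).items(): print(n,r(p),'along',round(p@ux,4),'lat',round(p@uy,4))
print(r(read_eef_pos()), np.array(read_eef_pos())@ux, read_ft_force(), read_time_s())
E
```

```text
f [0.5102, 0.0757, 0.038] along 0.4959 lat 0.1416
m [0.5122, 0.0756, 0.038] along 0.4979 lat 0.1418
b [0.514, 0.0755, 0.038] along 0.4998 lat 0.142
bot [0.5142, 0.0767, 0.014] along 0.4997 lat 0.1432
corner [0.5214, 0.0707, 0.024] along 0.5078 lat 0.1381
left [0.5106, -0.0058, 0.024] along 0.507 lat 0.0609
tick [0.5356, 0.0926, 0.018] along 0.5189 lat 0.1617
[0.5352, 0.0282, 0.0539] 0.5269237077914134 [ 7.33843094  0.24265152 -0.4413346 ] 17.625
```

```bash
python3 - <<'E'
from h import *
import json
r=lambda x:np.round(x,4).tolist()
th=np.radians(-7.5);ux=np.array([np.cos(th),np.sin(th),0]); q=qd(172.5)
g=np.load('g.npy'); goal=g-.0550*ux; goal[2]=.0539
cmd=goal-.0027*ux; cmd[2]=.053
for i in range(2):
    movel(cmd,q,.04); pause(.2); a=np.array(read_eef_pos()); print(r(a),(g-a)@ux,r(read_ft_force()))
    e=(goal-a); cmd=cmd+(e@ux)*ux
P=camera_params('wrist');json.dump({k:np.array(P[k]).tolist() for k in('K','camera_from_world')},open('w5.json','w'));save('wrist','w5')
np.save('cmd.npy',cmd); print(read_time_s(),read_finger_gap())
w=cv2.imread('pics/w5.png')[180:280,180:460]
top=cv2.resize(w,(784,280),interpolation=cv2.INTER_NEAREST);z=cv2.resize(w[15:75,165:265],(500,300),interpolation=cv2.INTER_NEAREST)
z=np.pad(z,((0,0),(0,284),(0,0)));cv2.imwrite('pics/c7.png',cv2.convertScaleAbs(np.vstack([top,z]),alpha=1.6,beta=20))
E
```

```text
[0.5264, 0.0295, 0.0539] 0.0546622613922407 [7.6298, -0.6935, -2.2566]
[0.5262, 0.0295, 0.0539] 0.0548376491349312 [7.6486, -0.5197, -2.421]
18.7083 0.013476573797562699
```

View pics/c7.png

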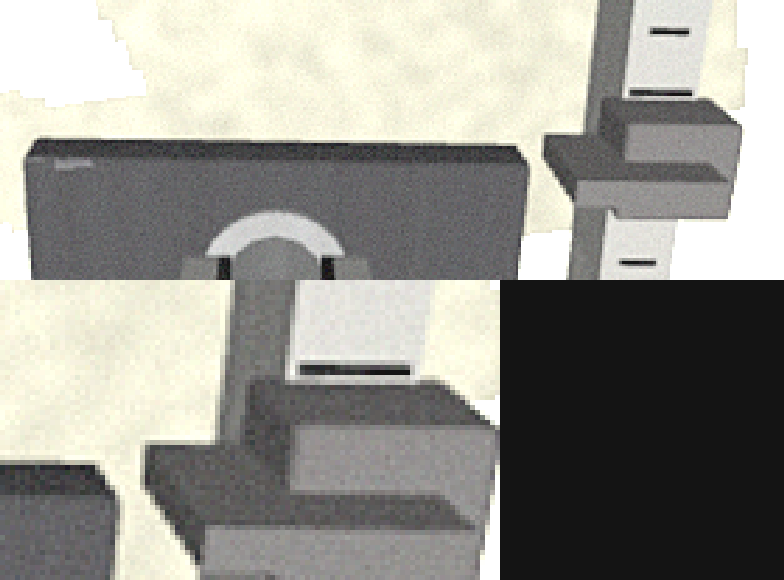

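```bash
python3 - <<'E'
from h import *
import json
P=json.load(open('w5.json'))
A=lambda u,v,z:atz('wrist',(u,v),z,P)
th=np.radians(-7.5);ux=np.array([np.cos(th),np.sin(th),0])
for n,p in dict(f=A(385.8,244,.038),bot=A(374,228,.014+.006),corner=A(368.4,238,.024),mid=A(280,237.4,.024),left=A(189.8,236.6,.024)).items(): print(n,round(p@ux,4))
p=A(385.8,244,.038)+.002*ux; print('blade middle',p@ux)
# edge direction for yaw check
d=A(368.4,238,.024)-A(189.8,236.6,.024); print(np.degrees(np.arctan2(d[0],d[1])))
E
```

```text
f 0.4957
bot 0.4956
corner 0.4987
mid 0.4984
left 0.498
blade middle 0.49771742642814387
8.020905140219288
```

```bash
python3 - <<'E'
from h import *
import json
th=np.radians(-7.5);ux=np.array([np.cos(th),np.sin(th),0]); q=qd(172.5)
g=np.load('g.npy'); goal=.0557; cmd=np.load('cmd.npy')
for i in range(3):
    a=np.array(read_eef_pos()); e=goal-(g-a)@ux
    if abs(e)<.0002: break
    cmd=cmd-e*ux; movel(cmd,q,.03); pause(.4); print((g-np.array(read_eef_pos()))@ux)
P=camera_params('wrist'); im=save('wrist','w6')
# refine: rows of dark->grey transition at corner cols and blade cols
G=cv2.cvtColor(im,cv2.COLOR_RGB2GRAY).astype(float)
print('edge col',[ (int(v),int(x)) for v,x in zip(range(228,246),G[228:246,345:366].mean(1))])
print('blade col',[ (int(v),int(x)) for v,x in zip(range(238,266),G[238:266,388:393].mean(1))])
A=lambda u,v,z:atz('wrist',(u,v),z,P)@ux
print([ (v,round(A(356,v,.024),4)) for v in(236,238,240)],[ (v,round(A(390,v,.038),4)) for v in(244,246,248,250)])
print(read_finger_gap(),read_grasp_force(),read_ft_force(),read_time_s())
s=save('scene','s3');print([(d['at'],round(d['confidence'],2)) for d in tip_of('scene','jar')[:2]], proj('scene',[.4955,.342,.004]))
E
```

```text
0.0559096455310754
0.05572690509853622
edge col [(228, 139), (229, 141), (230, 138), (231, 92), (232, 25), (233, 29), (234, 29), (235, 26), (236, 26), (237, 29), (238, 42), (239, 50), (240, 50), (241, 51), (242, 51), (243, 49), (244, 51), (245, 50)]
blade col [(238, 46), (239, 46), (240, 46), (241, 43), (242, 46), (243, 44), (244, 43), (245, 40), (246, 60), (247, 77), (248, 80), (249, 82), (250, 78), (251, 81), (252, 81), (253, 79), (254, 84), (255, 70), (256, 63), (257, 63), (258, 58), (259, 61), (260, 62), (261, 60), (262, 63), (263, 60), (264, 61), (265, 62)]
[(236, np.float64(0.4969)), (238, np.float64(0.4978)), (240, np.float64(0.4988))] [(244, np.float64(0.4948)), (246, np.float64(0.4957)), (248, np.float64(0.4966)), (250, np.float64(0.4974))]
0.013740783055174196 78.20009350776672 [ 7.60414619 -0.8248521  -2.62822021] 20.0583
[([345.6, 184.6], 0.91)] [346.39945997 182.97279684]
```

```bash
python3 -c "
from bench import *
print(sign_off())"
```

```text
the job is handed in; nothing more can be done
None
```

I handed the job in at about 20 s of the 54 s allowed: the amber jar stands upright, released, in the free half of the grey tray, and the gripper holds the carriage with its front edge about 0.2 mm from the pointer blade's middle by camera; the sign-off returned no verdict.

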